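Clamp a dressing stick in its cam-lock holder

ROBOT

A 6-joint arm with a two-finger parallel gripper is mounted at the origin on a cart in front of the work surface, level with it; the furniture and walls round the work are solid. World frame = base frame: x ahead of the robot, y to its left, z up, the work surface at z = 0. Lengths are in mm, angles in rad, forces in N, time in s.
With the tool pointing down it reaches from about 300 to 775 mm from the base axis. Payload 14.6 kg.
Tool frame: the origin (TCP) lies on the centre line of the jaws, within the pads' length; the fingertips stand manip.finger_overhang ahead of it and the grasp point (between the pads) lies 11 mm behind it (manip.finger_overhang is the distance from the TCP to the fingertips, in mm); y points along the fingers, x is the direction in which the jaws open and shut, and the axes are right-handed (so a half turn about y gives the same grasp; the last joint's range is limited). The gripper opens to 94 mm and grips with 3 to 60 N. Pads are 16 mm wide; open, the fingers measure 119 mm over their backs; the gripper's body (75 mm by 177 mm) begins 78 mm behind the grasp point.
Start: joints at [-1.17, 0.3, 1.521, -0, 1.321, -0.067], TCP at [248, -490.903, 213.446] pointing down, gripper open.
Joint ranges: [-3.03, 3.03], [-0.79, 2.21], [0.23, 2.52], [-1.04, 4.18], [0, 3.07], [-2.55, 2.55]. Speed limits (rad/s): [2.22, 2.22, 2.57, 3.14, 3.14, 3.14].

INTERFACE

Orientations are given as [roll, pitch, yaw] about the fixed x, y, z axes, in that order (R = Rz(yaw) Ry(pitch) Rx(roll)).
In Python, from cell import monitor, viewer, ticket, manip gives the robot as it stands.
- The arm moves only by the shell command python3 -m jog 'ROWS' [FORCE]. ROWS is JSON, a list of rows, each an object of numbers: "grip": the finger opening in cm, from 0 to 9.4; "dx", "dy", "dz": the shift along the tool's x, y, z in cm; "spin": the turn about the tool's y in degrees. In form: [{"grip": .., "dx": .., "dy": .., "dz": .., "spin": ..}, ...]. A call has 1 to 20 rows; each row is the pose to reach, as a shift and turn from the pose commanded when the call began, along the tool's axes at that moment; what a row does not reach only later rows make up. A row lasts 1/8 s, in which the tool goes at most 62.5 mm and 10.7 degrees, less where a joint would pass 70% of its speed; a pose out of reach is approached as far as the arm can. A call with a gripper value outside its range is refused whole. The fingers move at their own pace and stop on an object; FORCE is the grip in N (left out, the last holds). Time passes only in rows, so rows that repeat a pose let the fingers close. It gives the time, the measured TCP pose, the force and the opening at its end, in the units of the state.
- monitor.read_state(): the state, without advancing time (a new reading comes with each control period).
- viewer.camera(name): name is "scene" or "top"; returns a dict with "color" (400x640x3 uint8, red, green, blue), "vertical_fov" (degrees; the focal length in pixels is half the picture's height over the tangent of half this angle, whatever the lens; pixels are square), "cx", "cy" (the principal point, pixels), "rvec" (rotation vector, rad) and "tvec" (3), from world to camera coordinates, as OpenCV has them. Camera axes: x right, y down, z forward; pixel columns grow to the right and rows downward; lengths in mm; the calibration is good to about 2 mm. A picture is of the moment at which its call begins. There is no depth.
- ticket.sign_off(): hands the job in, once; it reports no verdict.
The state is a dict: "clock": time; "joints": joint angles; "qd": joint speeds; "effort": joint torques, N m; "eef_pos": TCP position; "eef_rot": TCP orientation; "wrist_force": force on the tool from outside, world axes, zero at the start; "moment": the same for the moment, N m; "finger_gap": finger opening in mm.
Only numpy, scipy, OpenCV 4.12 (cv2) and the standard library are available. Lean on these libraries where they do the work, as an engineer would, in place of code of your own. Each camera call takes 0.05 s, during which the arm holds its last target. There are 200 camera calls.

TASK

Get the dressing stick ready for truing the grinder wheel: lay it flat in the nest of the stick holder, between the fence and the jaw, with one end up to the end stop. Fit the loose square-bored lever fully down on the cam's square shaft and with it turn the cam clockwise until the jaw has taken up the gap and its sprung pad is pressed about half-way in, never right home, for the stick is brittle. Swing the lever on the side that is free, leave it on the shaft when you let go, and leave the other tools and parts where they are.

Things in the scene. Friction and masses are not known exactly. Their poses are not given: they have to be found in the camera images.
- holder: low grey cast stick holder screwed to the bench, 115 x 114 mm. Origin: on the bench below the cam's vertical axis; x points from the nest to the cam, y along the nest, z up. Nest plate x -85 to -7, y -52 to 62, top at 8 mm; cam end narrower (to x 30, y -29 to 29). Jaw, guides, pad and fence all end at z = 19 mm: a stick in the nest (z 8 to 30) stands 11 mm proud
- fence: dark steel bar 16 x 90 x 11 mm fixed on the nest plate, set anew for every job, axes as the holder's. Origin: under the middle of its clamping face; the bar lies behind it (-x). The free nest is between this face and the pad's face (54 mm long plate), which stands at x = -33 mm - (joint jaw) + (joint pad) in the holder's frame
- end_stop (a point): middle of the end stop's face (a small block, x -58 to -34 mm and z 8 to 22 mm in the holder's frame), at y = 50 mm, z = 15 mm there; the face looks to -y. The other end of the nest is open and the stick overhangs it; axes as the holder's
- shaft_seat (a point): point on the cam's axis at the shoulder that the lever's hub comes down on, 21 mm above the bench; axes as the holder's. The 12 mm square shaft rises from here to 39 mm above the bench, its top 5 mm tapered to 8.5 mm; its flats are parallel to the holder's x and y when the joint cam reads 0 and turn with the cam
- cam (a joint): rad, angle of the eccentric: 0 = fully open, growing CLOCKWISE seen from above, at most 2.4; it stays where it is left (friction about 0.25 N m). It pushes the jaw by 7 mm x (1 - cos angle)
- jaw (a joint): m, how far the sliding jaw has been pushed towards the fence; 0 with the cam fully open
- pad (a joint): m, how far the sprung pad on the jaw's front is pressed in: 0 free, 0.005 right home; spring 7 N per mm plus 3 N
- lever_bore (a point): centre of the bore's lower mouth. Lever: 30 x 30 x 18 mm dark steel hub with a 13.6 mm square through bore (flats along its x and y), steel arm 12 mm wide along +x from 15 to 74 mm from the bore's axis, 3 to 15 mm above the hub's underside, black 20 mm ball at 80 mm; 160 g, mostly hub; fits in 4 quarter turns; fitted, its arm is 24 to 36 mm above the bench, too low to pass over a stick in the nest
- lever_arm (a point): point on the lever's arm to grip, in the middle of its thickness, 34 mm from the bore's axis and 9 mm above the hub's underside; axes as lever_bore
- stick_mid (a point): centre of the dressing stick, a plain grey-green abrasive bar 22 x 130 x 22 mm (long axis y), 160 g; alike at both ends and on all sides
- bush: steel bush standing on one side of the cam end, 27 mm across, 30 mm high, tall enough to foul the lever; origin: centre of its underside
- flange: flat steel washer-like flange 48 mm across, 6 mm high, on the other side of the cam end; the lever passes over it; origin: centre of its underside
- driver: red-handled screwdriver 28 x 190 x 28 mm, origin at the centre of its underside, long axis y
- clipper: grey hair clipper 46 x 174 x 38 mm, origin at the centre of its underside, long axis y
- hex_key: hexagon key 34 x 94 x 8 mm, origin at the centre of its underside, long axis y

How it is judged (in metres and radians):
On the way, in this order (a step that is already met when the one before it is completed fails the run):
1. the lever is fitted on the shaft while the cam is still open (horizontal distance between lever_bore and shaft_seat below 0.004 m and z of lever_bore in the frame of shaft_seat below 0.003 m and angle between lever_bore's own z axis and vertical below 0.12 rad and value of joint cam below 0.8 rad), for 0.2 s.
2. with the lever on, the cam has pressed the pad against the stick (horizontal distance between lever_bore and shaft_seat below 0.004 m and z of lever_bore in the frame of shaft_seat below 0.003 m and angle between lever_bore's own z axis and vertical below 0.12 rad and value of joint pad above 0.001 m and contact force between pad and stick above 5 N), for 0.2 s.
At the end, for the whole second after the job is handed in: The stick lies flat along the nest (0.06 rad, 3 mm in height), its end within 5 mm of the end stop, held by the pad with over 5 N; the pad is in by 1 to 4 of its 5 mm; the lever's hub is upright on the shaft within 3 mm of the shoulder; all at rest (all of step 2 and value of joint pad below 0.004 m and y of stick_mid in the frame of holder between -0.02 and -0.012 m and z of stick_mid in the frame of holder between 0.016 and 0.022 m and angle between the y axis of stick_mid and the y axis of holder, either way round below 0.06 rad and linear speed of stick below 0.01 m/s and linear speed of lever below 0.02 m/s); the robot touches nothing.
It fails at once if the sprung pad is driven right home (more than 4.6 of its 5 mm): the brittle stick cracks (value of joint pad above 0.0046 m).
It fails at once if another tool or part is shifted by more than 20 mm (distance of any of bush, flange, driver, clipper, hex_key from where it was at the start of the episode above 0.02 m).
It also fails if it takes over 72 s, if anything falls off the work surface, if the arm or the gripper's body presses on something with over 40 N, if the wrist force passes 120 N, or if a joint passes its speed limit or range.

## Working session

There is one attempt and no reset: what is moved stays moved. The work goes in short steps, Python scripts to look and compute and a shell command to move; the robot and the scene stay as the last step left them, time stands still between calls to the robot, and variables do not carry over. Pictures are saved under pics/ and viewed, about 8 in all and at most 12, crops included, and the job is handed in when it is done.

```bash
ls; mkdir -p pics; cat > h.py <<'E'
import numpy as np, cv2
from cell import monitor, viewer, ticket, manip
def K(c):
    f=200/np.tan(np.radians(c["vertical_fov"])/2); return np.array([[f,0,c["cx"]],[0,f,c["cy"]],[0,0,1.]])
def ray(c,px,z):
    "pixel -> world on plane z"
    R=cv2.Rodrigues(np.array(c["rvec"],float))[0]; t=np.array(c["tvec"],float).ravel()
    o=-R.T@t; d=R.T@np.linalg.inv(K(c))@np.array([px[0],px[1],1.]); return o+d*(z-o[2])/d[2]
def proj(c,P):
    return cv2.projectPoints(np.array(P,float).reshape(-1,1,3),np.array(c["rvec"],float),np.array(c["tvec"],float),K(c),None)[0].reshape(-1,2)
def snap(n,name,crop=None,s=1):
    c=viewer.camera(n); im=c["color"][:,:,::-1].copy()
    np.save(f"pics/{name}.npy",np.array(c,dtype=object),allow_pickle=True)
    if crop: im=im[crop[1]:crop[3],crop[0]:crop[2]]
    cv2.imwrite(f"pics/{name}.png",cv2.resize(im,None,fx=s,fy=s,interpolation=cv2.INTER_CUBIC)); return c
def load(name): return np.load(f"pics/{name}.npy",allow_pickle=True).item()
E
python3 - <<'E'
from h import *
for n in("top","scene"):
    c=snap(n,n+"0",s=1.25); print(n,{k:c[k] for k in c if k!="color"})
    R=cv2.Rodrigues(np.array(c["rvec"],float))[0];print(-R.T@np.array(c["tvec"]))
print(monitor.read_state(),manip.finger_overhang)
E
```

```text
pics
top {'vertical_fov': 47.29802238096665, 'cx': 327.4316924790398, 'cy': 195.82297855041057, 'rvec': array([ 2.12143362, -2.13057977,  0.18691457]), 'tvec': array([ -45.35702893,  515.92446431, 1226.31453077])}
[ 289.06222064  -51.77356417 1298.40100584]
scene {'vertical_fov': 56.8137702768484, 'cx': 315.1447361357827, 'cy': 203.47035337828254, 'rvec': array([ 1.04607602, -2.2641343 ,  1.194621  ]), 'tvec': array([291.74135839, 277.54431304, 821.34228073])}
[-193.42229202  566.28417791  691.85045697]
{'clock': 0.1, 'joints': array([-1.16962278e+00,  3.00388040e-01,  1.52151452e+00, -1.88259784e-05,
        1.32067998e+00, -6.66169723e-02]), 'qd': array([ 0.0017385 , -0.00041838, -0.00231042, -0.00057117, -0.0009256 ,
       -0.00142095]), 'effort': array([ 1.56688275e-03, -5.32643330e+01, -3.53283870e+01,  7.10465619e-02,
        2.35170673e-02, -4.24592577e-05]), 'eef_pos': array([ 247.90173588, -490.71565323,  212.96003965]), 'eef_rot': array([-1.57074863e+00,  9.88900315e-04, -1.10300112e+00]), 'wrist_force': array([ 0.13204452, -0.25110693, -0.47967213]), 'moment': array([ 0.00168753,  0.02828544, -0.04553442]), 'finger_gap': 94.0665843556648} 8.0
```

View pics/top0.png

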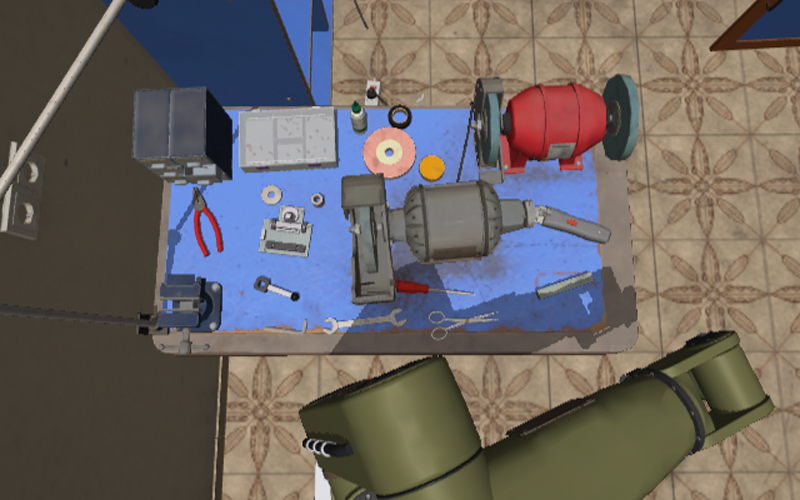

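View pics/scene0.png

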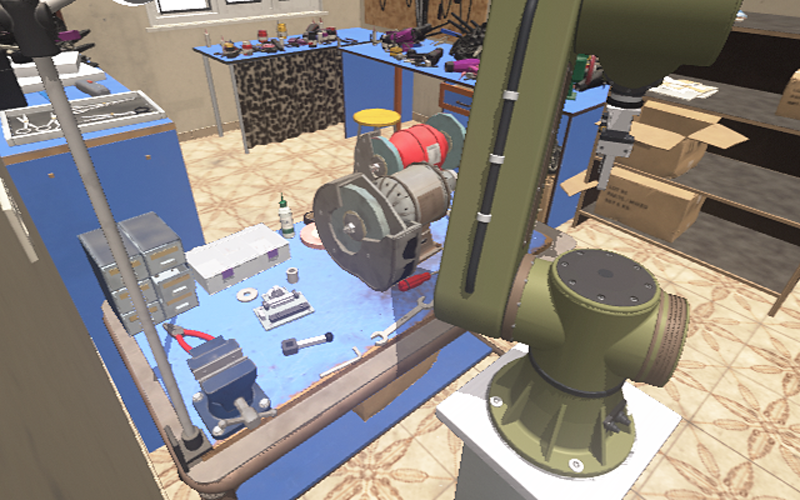

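The top view shows the holder at about (285,235), the lever at (277,288), the stick at (565,285), the flange at (271,195) and the bush at (317,200), in 800-wide pixels. I'll take a closer crop.

```bash
python3 - <<'E'
from h import *
t=load("top0")["color"][:,:,::-1]; s=load("scene0")["color"][:,:,::-1]
a=cv2.resize(t[145:245,195:275],None,fx=5,fy=5,interpolation=cv2.INTER_CUBIC)
b=cv2.resize(s[205:295,185:275],None,fx=4,fy=4,interpolation=cv2.INTER_CUBIC)
d=cv2.resize(t[210:245,420:485],None,fx=5,fy=5,interpolation=cv2.INTER_CUBIC)
im=np.zeros((560,780,3),np.uint8); im[:500,:400]=a; im[:360,405:765]=b; im[370:545,405:730]=d
cv2.imwrite("pics/c1.png",im)
E
```

```text
(no output)
```

View pics/c1.png

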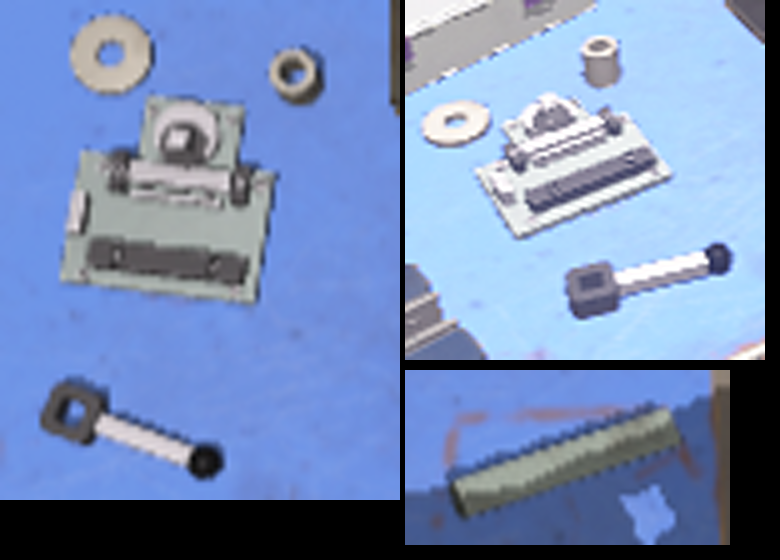

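The crop shows the holder with its end stop on the left (+y), flange on the left and bush on the right. So the lever should be fitted pointing left (+y) and swung clockwise, away from the robot. Next I'll measure positions.

```bash
python3 - <<'E'
from h import *
c=load("top0"); s=load("scene0")
def T(x,y,z): return ray(c,(195+(x+.5)/5-.5,145+(y+.5)/5-.5),z)[:2]
def S(x,y,z): return ray(s,(185+(x-405+.5)/4-.5,205+(y+.5)/4-.5),z)[:2]
pts=dict(shaft_top=(180,137,39),plateTL=(80,150,8),plateTR=(275,172,8),plateBR=(256,303,8),plateBL=(62,281,8),
 fenceTL=(92,238,19),fenceTR=(249,257,19),padL=(130,191,19),padR=(225,205,19),flange=(112,52,6),bush=(296,73,30),bore=(72,408,18),ball=(205,461,9),arm_far=(100,425,15))
for k,v in pts.items(): print(k,T(*v).round(1))
for k,v in dict(shaft_top=(548,112,39),bore=(593,282,18),ball=(718,259,10),plL=(520,237,8),plR=(672,178,8),plT=(482,168,8),bush=(600,44,30),flange=(457,123,6)).items(): print("S",k,S(*v).round(1))
# stick
def D(x,y,z): return ray(c,(420+(x-405+.5)/5-.5,210+(y-370+.5)/5-.5),z)[:2]
top=[D(*p,22) for p in((449,483),(470,512),(681,437),(660,408))]
print("stick",np.round(top,1),np.mean(top,0).round(1))
# landmarks for obstacles in 800-wide top
for n,p in dict(grinder=(343,180),grBL=(355,303),hood=(385,180),motorT=(460,180),motorB=(450,262)).items():
    for z in(0,200): print(n,z,ray(c,(p[0]/1.25,p[1]/1.25),z)[:2].round(0))
E
```

```text
shaft_top [586.9 226.4]
plateTL [586.7 291. ]
plateTR [573.1 177.5]
plateBR [496.5 186.4]
plateBL [509.7 298.1]
fenceTL [532.7 279. ]
fenceTR [521.2 189.1]
padL [560.  258.4]
padR [551.5 203.7]
flange [645.9 275.2]
bush [626.3 163.1]
bore [435.4 286.6]
ball [406.  212.5]
arm_far [426.  271.2]
S shaft_top [572.6 237.9]
S bore [431.  288.1]
S ball [404.8 213.3]
S plL [506.1 299.7]
S plR [491.3 192.5]
S plT [583.7 287.1]
S bush [629.6 164.4]
S flange [641.8 277.4]
stick [[ 415.4 -329.5]
 [ 399.1 -340.5]
 [ 440.7 -460.7]
 [ 457.1 -449.9]] [ 428.1 -395.2]
grinder 0 [680. 108.]
grinder 200 [620.  84.]
grBL 0 [390.  76.]
grBL 200 [375.  57.]
hood 0 [680.   9.]
hood 200 [620.  -0.]
motorT 0 [ 679. -168.]
motorT 200 [ 619. -150.]
motorB 0 [ 483. -141.]
motorB 200 [ 453. -127.]
```

```bash
cat >> h.py <<'E'
def go(x,y,z,yaw_deg):
    "print shift in tool axes (cm, deg) from the measured pose to this tool-down pose"
    s=monitor.read_state(); p=s["eef_pos"]; a=s["eef_rot"][2]
    d=np.array([x,y,z])-p
    print("from",p.round(1),"yaw",np.degrees(a).round(1),"| dx %.2f dy %.2f dz %.2f spin %.1f"%((np.cos(a)*d[0]+np.sin(a)*d[1])/10,-d[2]/10,(-np.sin(a)*d[0]+np.cos(a)*d[1])/10,-((yaw_deg-np.degrees(a)+180)%360-180)))
E
python3 -c "
from h import *
go(428,-395,80,19.1)"
```

```text
from [ 247.9 -490.7  213. ] yaw -63.2 | dx -0.42 dy 13.30 dz 20.39 spin -82.3
```

```bash
python3 -m jog '[{"grip":5,"dx":-0.4,"dy":8,"dz":20.4,"spin":-82},{"grip":5,"dx":-0.4,"dy":8,"dz":20.4,"spin":-82},{"grip":5,"dx":-0.4,"dy":8,"dz":20.4,"spin":-82},{"grip":5,"dx":-0.4,"dy":8,"dz":20.4,"spin":-82},{"grip":5,"dx":-0.4,"dy":8,"dz":20.4,"spin":-82},{"grip":5,"dx":-0.4,"dy":8,"dz":20.4,"spin":-82},{"grip":5,"dx":-0.4,"dy":8,"dz":20.4,"spin":-82},{"grip":5,"dx":-0.4,"dy":8,"dz":20.4,"spin":-82},{"grip":5,"dx":-0.4,"dy":13.3,"dz":20.4,"spin":-82},{"grip":5,"dx":-0.4,"dy":13.3,"dz":20.4,"spin":-82},{"grip":5,"dx":-0.4,"dy":13.3,"dz":20.4,"spin":-82}]' 30; python3 - <<'E'
from h import *
c=snap("top","t1",(400,170,530,260),6); go(428,-395,20.5,19.1); print(proj(c,[[428,-395,22]]))
E
```

```text
clock: 1.48
eef_pos: [428.7, -395.7, 81.9]
eef_rot: [-1.572, -0.0, 0.328]
wrist_force: [-0.0, -0.9, 0.6]
finger_gap: 50.1
from [ 428.8 -395.9   82.3] yaw 18.8 | dx -0.05 dy 6.18 dz 0.12 spin -0.3
[[451.59129433 227.60239296]]
```

View pics/t1.png

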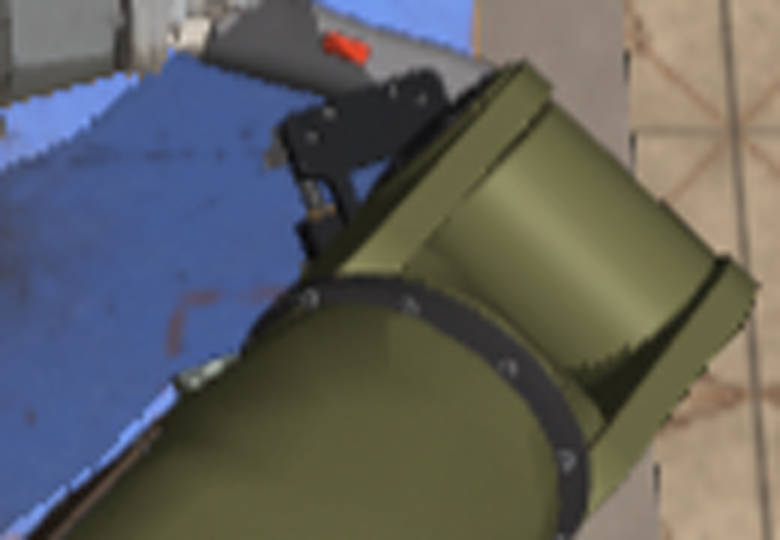

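The arm hides the stick in this view, but the clipper stays clear of the fingers. Now I'll descend and grip.

```bash
python3 -m jog '[{"grip":5,"dy":3.5,"dz":0.1},{"grip":5,"dy":6.15,"dz":0.1},{"grip":5,"dy":6.15,"dz":0.1},{"grip":5,"dy":6.15,"dz":0.1},{"grip":1.8,"dy":6.15,"dz":0.1},{"grip":1.8,"dy":6.15,"dz":0.1},{"grip":1.8,"dy":6.15,"dz":0.1},{"grip":1.8,"dy":6.15,"dz":0.1},{"grip":1.8,"dy":6.15,"dz":0.1},{"grip":1.8,"dy":6.15,"dz":0.1},{"grip":1.8,"dy":6.15,"dz":0.1}]' 30
```

```text
validation failed for argument at $[0]...
```

```bash
python3 -m jog '[{"grip":5,"dx":0,"dy":3.5,"dz":0.1,"spin":0},{"grip":5,"dx":0,"dy":6.1,"dz":0.1,"spin":0},{"grip":5,"dx":0,"dy":6.1,"dz":0.1,"spin":0},{"grip":5,"dx":0,"dy":6.1,"dz":0.1,"spin":0},{"grip":1.8,"dx":0,"dy":6.1,"dz":0.1,"spin":0},{"grip":1.8,"dx":0,"dy":6.1,"dz":0.1,"spin":0},{"grip":1.8,"dx":0,"dy":6.1,"dz":0.1,"spin":0},{"grip":1.8,"dx":0,"dy":6.1,"dz":0.1,"spin":0},{"grip":1.8,"dx":0,"dy":6.1,"dz":0.1,"spin":0},{"grip":1.8,"dx":0,"dy":6.1,"dz":0.1,"spin":0},{"grip":1.8,"dx":0,"dy":6.1,"dz":0.1,"spin":0}]' 30
```

```text
clock: 2.9
eef_pos: [428.0, -394.5, 19.8]
eef_rot: [-1.571, -0.0, 0.328]
wrist_force: [-1.5, 2.0, 5.8]
finger_gap: 21.6
```

```bash
python3 - <<'E'
from h import *
c=load("top0");s=load("scene0")
for p in((343,180),(385,180),(355,303)):
    for z in(0,150,200,250,300): print(p,z,(proj(s,[ray(c,(p[0]/1.25,p[1]/1.25),z)])*1.25).round(0))
go(428,-395,400,19.1)
E
```

```text
(343, 180) 0 [[302. 262.]]
(343, 180) 150 [[313. 215.]]
(343, 180) 200 [[317. 197.]]
(343, 180) 250 [[321. 179.]]
(343, 180) 300 [[326. 159.]]
(385, 180) 0 [[334. 248.]]
(385, 180) 150 [[344. 204.]]
(385, 180) 200 [[347. 187.]]
(385, 180) 250 [[351. 169.]]
(385, 180) 300 [[355. 150.]]
(355, 303) 0 [[384. 315.]]
(355, 303) 150 [[394. 260.]]
(355, 303) 200 [[397. 239.]]
(355, 303) 250 [[401. 217.]]
(355, 303) 300 [[405. 193.]]
from [ 428.  -394.5   19.8] yaw 18.8 | dx -0.02 dy -38.02 dz -0.05 spin -0.3
```

```bash
python3 -m jog '[{"grip":1.8,"dx":0,"dy":-5,"dz":0,"spin":0},{"grip":1.8,"dx":0,"dy":-15,"dz":0,"spin":0},{"grip":1.8,"dx":0,"dy":-30,"dz":0,"spin":0},{"grip":1.8,"dx":0,"dy":-30,"dz":0,"spin":0},{"grip":1.8,"dx":0,"dy":-30,"dz":0,"spin":0},{"grip":1.8,"dx":0,"dy":-30,"dz":0,"spin":0},{"grip":1.8,"dx":30.1,"dy":-30,"dz":54.3,"spin":25.6},{"grip":1.8,"dx":30.1,"dy":-30,"dz":54.3,"spin":25.6},{"grip":1.8,"dx":30.1,"dy":-30,"dz":54.3,"spin":25.6},{"grip":1.8,"dx":30.1,"dy":-30,"dz":54.3,"spin":25.6},{"grip":1.8,"dx":30.1,"dy":-30,"dz":54.3,"spin":25.6},{"grip":1.8,"dx":30.1,"dy":-30,"dz":54.3,"spin":25.6},{"grip":1.8,"dx":30.1,"dy":-30,"dz":54.3,"spin":25.6},{"grip":1.8,"dx":30.1,"dy":-30,"dz":54.3,"spin":25.6},{"grip":1.8,"dx":30.1,"dy":-30,"dz":54.3,"spin":25.6},{"grip":1.8,"dx":30.1,"dy":-30,"dz":54.3,"spin":25.6},{"grip":1.8,"dx":30.1,"dy":-30,"dz":54.3,"spin":25.6},{"grip":1.8,"dx":30.1,"dy":-30,"dz":54.3,"spin":25.6},{"grip":1.8,"dx":30.1,"dy":-30,"dz":54.3,"spin":25.6}]' 30; python3 -c "
from h import *
go(538,216.6,60,-6.8)"
```

```text
clock: 5.28
eef_pos: [537.9, 215.5, 319.2]
eef_rot: [-1.571, 0.0, -0.12]
wrist_force: [0.2, 0.6, -1.9]
finger_gap: 21.6
from [537.9 215.5 319.2] yaw -6.9 | dx -0.00 dy 25.92 dz 0.11 spin -0.1
```

```bash
python3 -m jog '[{"grip":1.8,"dx":0,"dy":10,"dz":0.1,"spin":0},{"grip":1.8,"dx":0,"dy":20,"dz":0.1,"spin":0},{"grip":1.8,"dx":0,"dy":25.4,"dz":0.1,"spin":0},{"grip":1.8,"dx":0,"dy":25.4,"dz":0.1,"spin":0},{"grip":1.8,"dx":0,"dy":25.4,"dz":0.1,"spin":0},{"grip":1.8,"dx":0,"dy":25.4,"dz":0.1,"spin":0},{"grip":1.8,"dx":0,"dy":25.4,"dz":0.1,"spin":0}]' 30; python3 - <<'E'
from h import *
c=snap("scene","s2",(185,195,295,285),7); go(538,216.6,28.5,-6.8)
t=snap("top","t2"); 
# predicted stick end corners, top face, in crop pixels
R=np.array([[.993,.118],[-.118,.993]]); p=monitor.read_state()["eef_pos"]; zt=p[2]+2.2
P=[np.r_[p[:2]+R@np.array(q),zt] for q in((-11,65),(11,65),(-11,-65),(11,-65))]
print(((proj(c,P)-[185,195])*7).round(0), proj(t,P).round(1))
E
```

```text
clock: 6.15
eef_pos: [539.4, 217.9, 68.4]
eef_rot: [-1.569, -0.004, -0.119]
wrist_force: [-0.6, 0.3, -1.4]
finger_gap: 21.6
from [539.2 217.9  68. ] yaw -6.8 | dx -0.10 dy 3.95 dz -0.14 spin -0.0
[[175. 298.]
 [154. 266.]
 [493. 181.]
 [468. 153.]] [[206.7 187.7]
 [208.  179.9]
 [253.6 193. ]
 [254.7 185.2]]
```

View pics/s2.png

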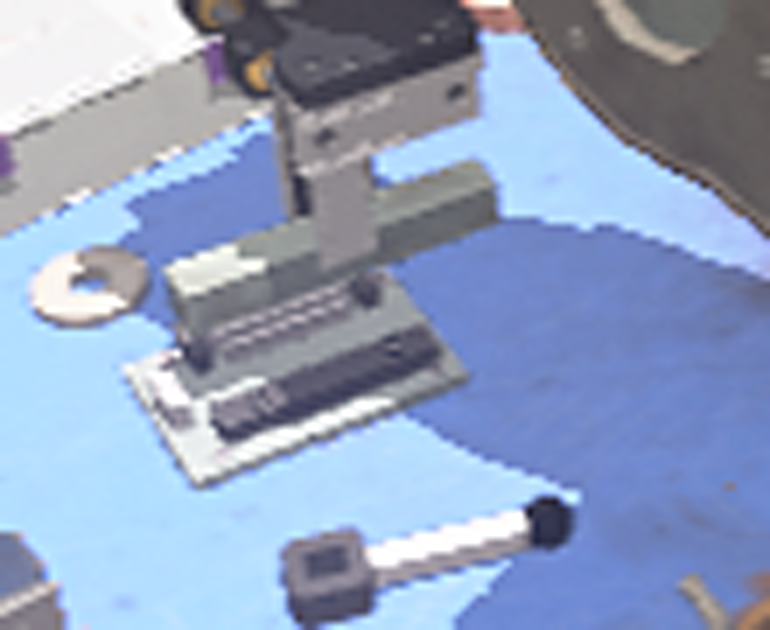

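```bash
python3 - <<'E'
from h import *
c=load("s2"); R=np.array([[.993,.118],[-.118,.993]]); o=np.array([586.7,227.])
for q in((-7,62,8),(-85,62,8),(-85,-52,8),(-60,-45,19),(-60,45,19)):
    print(q,((proj(c,[np.r_[o+R@np.array(q[:2]),q[2]]])-[185,195])*7).round(0))
E
```

```text
(-7, 62, 8) [[123. 360.]]
(-85, 62, 8) [[197. 476.]]
(-85, -52, 8) [[473. 365.]]
(-60, -45, 19) [[427. 315.]]
(-60, 45, 19) [[211. 399.]]
```

```bash
python3 - <<'E'
from h import *
c=load("t2"); im=c["color"][140:230,185:285,::-1]
cv2.imwrite("pics/t2c.png",cv2.resize(im,None,fx=6,fy=6,interpolation=cv2.INTER_CUBIC))
E
```

```text
(no output)
```

View pics/t2c.png

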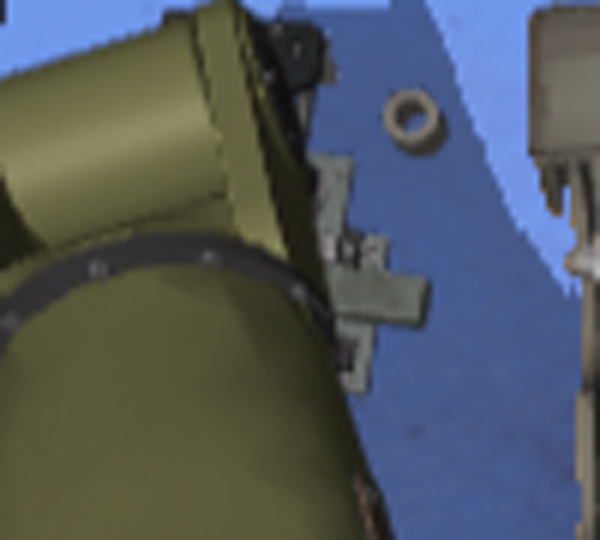

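The right-end corners of the stick are at crop (432,277) and (424,325), and the plate corner is at (388,237). Both views put the stick about 3–4 mm too far to -y. I'll shift it and go lower.

```bash
python3 -m jog '[{"grip":1.8,"dx":0,"dy":1,"dz":0.35,"spin":0},{"grip":1.8,"dx":0,"dy":2.3,"dz":0.35,"spin":0},{"grip":1.8,"dx":0,"dy":2.3,"dz":0.35,"spin":0},{"grip":1.8,"dx":0,"dy":2.3,"dz":0.35,"spin":0}]' 30; python3 - <<'E'
from h import *
c=snap("scene","s3",(195,210,265,270),10)
R=np.array([[.993,.118],[-.118,.993]]); p=monitor.read_state()["eef_pos"]; print(p)
P=[np.r_[p[:2]+R@np.array(q[:2]),p[2]+q[2]] for q in((-11,65,2.2),(11,65,2.2),(-11,-65,2.2),(-11,65,-19.8),(-11,-65,-19.8))]
print(((proj(c,P)-[195,210])*10).round(0))
E
```

```text
clock: 6.75
eef_pos: [538.4, 221.1, 42.4]
eef_rot: [-1.571, 0.0, -0.119]
wrist_force: [-0.5, -0.2, -2.0]
finger_gap: 21.4
[538.54403653 221.12428018  42.58078256]
[[154. 355.]
 [123. 309.]
 [602. 186.]
 [166. 417.]
 [608. 247.]]
```

View pics/s3.png

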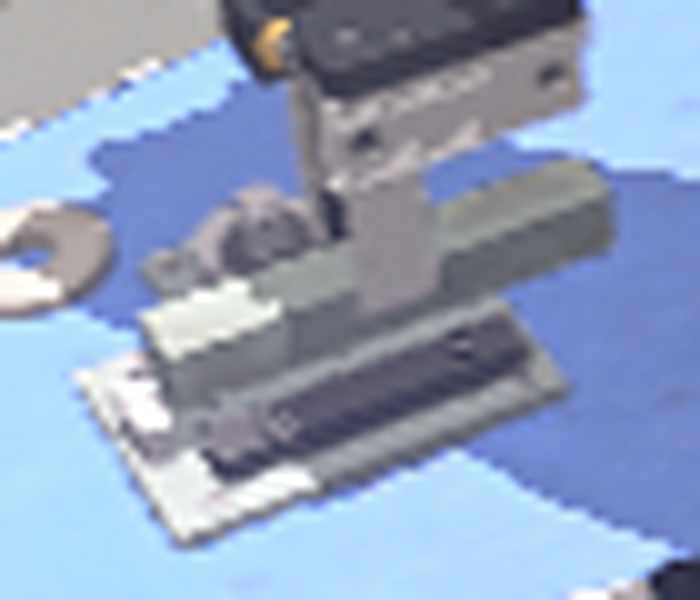

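```bash
python3 - <<'E'
from h import *
c=load("s3"); o=np.array([586.7,227.]); R=np.array([[.993,.118],[-.118,.993]])
def L(x,y,z): return (R.T@(ray(c,(195+(x+.5)/10-.5,210+(y+.5)/10-.5),z)[:2]-o)).round(1)
for n,q in dict(pl=(78,375,8),pb=(180,545,8),pr=(570,385,8),fR=(500,315,19),fL=(270,400,19),fnearR=(532,352,19),fnearL=(215,475,19),stLb=(175,410,22.8),stLt=(170,362,44.8),stRt=(615,197,44.8),stRb=(613,245,22.8),stfarL=(140,318,44.8)).items(): print(n,L(*q))
E
```

```text
pl [-9.4 63.4]
pb [-88.1  64.7]
pr [-87.  -47.9]
fR [-61.8 -39.8]
fL [-60.2  26.9]
fnearR [-80.8 -40.4]
fnearL [-79.9  50.3]
stLb [-54.4  50.8]
stLt [-60.9  51.4]
stRt [-62.2 -77.1]
stRb [-55.8 -77.8]
stfarL [-39.8  51.5]
```

```bash
python3 -m jog '[{"grip":1.8,"dx":0.07,"dy":0.4,"dz":-0.07,"spin":0},{"grip":1.8,"dx":0.07,"dy":0.8,"dz":-0.07,"spin":0},{"grip":1.8,"dx":0.07,"dy":1.1,"dz":-0.07,"spin":0},{"grip":1.8,"dx":0.07,"dy":1.4,"dz":-0.07,"spin":0},{"grip":1.8,"dx":0.07,"dy":1.4,"dz":-0.07,"spin":0},{"grip":1.8,"dx":0.07,"dy":1.4,"dz":-0.07,"spin":0}]' 30
```

```text
clock: 7.55
eef_pos: [539.1, 220.4, 28.6]
eef_rot: [-1.571, -0.0, -0.119]
wrist_force: [-0.7, 0.3, -1.0]
finger_gap: 21.1
```

```bash
python3 -m jog '[{"grip":3.4,"dx":0,"dy":0,"dz":0,"spin":0},{"grip":3.4,"dx":0,"dy":0,"dz":0,"spin":0},{"grip":3.4,"dx":0,"dy":0,"dz":0,"spin":0},{"grip":3.4,"dx":0,"dy":-2,"dz":0,"spin":0},{"grip":3.4,"dx":0,"dy":-10,"dz":0,"spin":0},{"grip":3.4,"dx":0,"dy":-10,"dz":0,"spin":0},{"grip":4,"dx":-6,"dy":-10,"dz":2.1,"spin":-50},{"grip":4,"dx":-12,"dy":-10,"dz":2.1,"spin":-90},{"grip":4,"dx":-12,"dy":-10,"dz":2.1,"spin":-90},{"grip":4,"dx":-12,"dy":-10,"dz":2.1,"spin":-120},{"grip":4,"dx":-12,"dy":-10,"dz":2.1,"spin":-165},{"grip":4,"dx":-12,"dy":-10,"dz":2.1,"spin":-165},{"grip":4,"dx":-12,"dy":-10,"dz":2.1,"spin":-165},{"grip":4,"dx":-12,"dy":-10,"dz":2.1,"spin":-165},{"grip":4,"dx":-12,"dy":-10,"dz":2.1,"spin":-165},{"grip":4,"dx":-12,"dy":-10,"dz":2.1,"spin":-165},{"grip":4,"dx":-12,"dy":-10,"dz":2.1,"spin":-165},{"grip":4,"dx":-12,"dy":-10,"dz":2.1,"spin":-165},{"grip":4,"dx":-12,"dy":-10,"dz":2.1,"spin":-165},{"grip":4,"dx":-12,"dy":-10,"dz":2.1,"spin":-165}]' 30
python3 - <<'E'
from h import *
go(423,255,10.5,158.4)
a=snap("top","t4"); b=snap("scene","s4")
A=cv2.resize(a["color"][140:240,190:270,::-1],None,fx=5,fy=5,interpolation=cv2.INTER_CUBIC)
B=cv2.resize(b["color"][205:295,185:265,::-1],None,fx=4.9,fy=4.9,interpolation=cv2.INTER_CUBIC)
im=np.zeros((500,795,3),np.uint8); im[:,:400]=A; im[:B.shape[0],402:402+B.shape[1]]=B[:,:393]; cv2.imwrite("pics/c4.png",im)
E
```

```text
clock: 10.05
eef_pos: [422.1, 255.3, 127.9]
eef_rot: [-1.57, -0.0, 2.513]
wrist_force: [0.4, -0.8, 0.7]
finger_gap: 39.9
from [422.1 255.3 127.9] yaw 144.0 | dx -0.09 dy 11.74 dz -0.03 spin -14.4
```

View pics/c4.png

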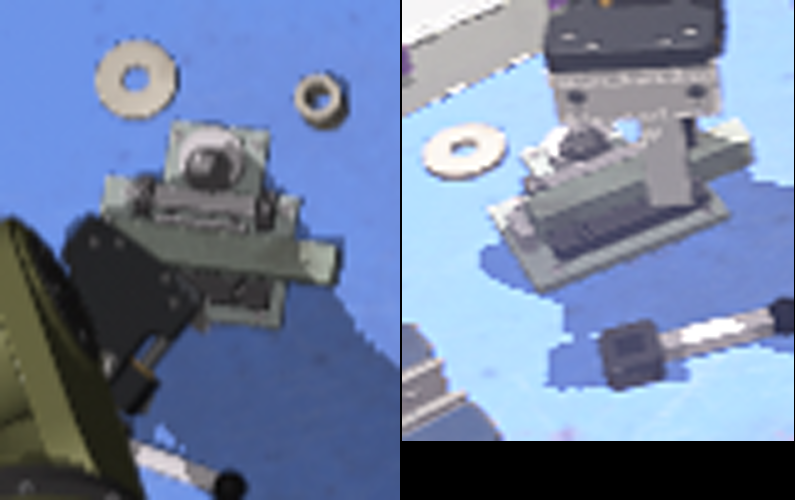

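The stick lies in the nest. I'll finish the spin, then descend onto the lever arm and grip it.

```bash
python3 -m jog '[{"grip":4,"dx":0,"dy":0,"dz":-0.2,"spin":-14.4},{"grip":4,"dx":0,"dy":4,"dz":-0.2,"spin":-14.4},{"grip":4,"dx":0,"dy":8,"dz":-0.2,"spin":-14.4},{"grip":4,"dx":0,"dy":11,"dz":-0.2,"spin":-14.4},{"grip":4,"dx":0,"dy":11.7,"dz":-0.2,"spin":-14.4},{"grip":4,"dx":0,"dy":11.7,"dz":-0.2,"spin":-14.4},{"grip":0.8,"dx":0,"dy":11.7,"dz":-0.2,"spin":-14.4},{"grip":0.8,"dx":0,"dy":11.7,"dz":-0.2,"spin":-14.4},{"grip":0.8,"dx":0,"dy":11.7,"dz":-0.2,"spin":-14.4},{"grip":0.8,"dx":0,"dy":11.7,"dz":-0.2,"spin":-14.4},{"grip":0.8,"dx":0,"dy":11.7,"dz":-0.2,"spin":-14.4},{"grip":0.8,"dx":0,"dy":11.7,"dz":-0.2,"spin":-14.4},{"grip":0.8,"dx":0,"dy":11.7,"dz":-0.2,"spin":-14.4},{"grip":0.8,"dx":0,"dy":11.7,"dz":-0.2,"spin":-14.4}]' 40
python3 - <<'E'
from h import *
o=np.array([586.7,227.]); R=np.array([[.993,.118],[-.118,.993]]); c=load("t4")
for q in((342,245,30),(335,285,30),(297,202,8),(283,325,8),(213,167,39)): print(q,(R.T@(ray(c,(190+(q[0]+.5)/5-.5,140+(q[1]+.5)/5-.5),q[2])[:2]-o)).round(1))
E
```

```text
clock: 11.9
eef_pos: [423.8, 257.1, 11.9]
eef_rot: [-1.571, 0.0, 2.758]
wrist_force: [-1.1, -1.1, 6.2]
finger_gap: 11.8
(342, 245, 30) [-36.8 -82.9]
(335, 285, 30) [-60.1 -82.2]
(297, 202, 8) [-10.7 -49.5]
(283, 325, 8) [-83.  -51.9]
(213, 167, 39) [-2.1 -5.6]
```

```bash
python3 -m jog '[{"grip":0.8,"dx":0,"dy":-3,"dz":0,"spin":0},{"grip":0.8,"dx":0,"dy":-8,"dz":0,"spin":0},{"grip":0.8,"dx":0,"dy":-10,"dz":0,"spin":10},{"grip":0.8,"dx":-2,"dy":-10,"dz":-1,"spin":30},{"grip":0.8,"dx":-5,"dy":-10,"dz":-2,"spin":60},{"grip":0.8,"dx":-8,"dy":-10,"dz":-4,"spin":90},{"grip":0.8,"dx":-10,"dy":-10,"dz":-5,"spin":120},{"grip":0.8,"dx":-12,"dy":-10,"dz":-6,"spin":120},{"grip":0.8,"dx":-15.4,"dy":-10,"dz":-7,"spin":120},{"grip":0.8,"dx":-15.4,"dy":-10,"dz":-7,"spin":120},{"grip":0.8,"dx":-15.4,"dy":-10,"dz":-7,"spin":120},{"grip":0.8,"dx":-15.4,"dy":-10,"dz":-7,"spin":120},{"grip":0.8,"dx":-15.4,"dy":-10,"dz":-7,"spin":164.8},{"grip":0.8,"dx":-15.4,"dy":-10,"dz":-7,"spin":164.8},{"grip":0.8,"dx":-15.4,"dy":-10,"dz":-7,"spin":164.8},{"grip":0.8,"dx":-15.4,"dy":-10,"dz":-7,"spin":164.8},{"grip":0.8,"dx":-15.4,"dy":-10,"dz":-7,"spin":164.8},{"grip":0.8,"dx":-15.4,"dy":-10,"dz":-7,"spin":164.8},{"grip":0.8,"dx":-15.4,"dy":-10,"dz":-7,"spin":164.8},{"grip":0.8,"dx":-15.4,"dy":-10,"dz":-7,"spin":164.8}]' 55
python3 -c "
from h import *
go(592.7,264,60,-6.8)"
```

```text
clock: 14.4
eef_pos: [592.5, 264.2, 111.2]
eef_rot: [-1.571, 0.0, -0.117]
wrist_force: [0.1, 0.1, -2.3]
finger_gap: 11.4
from [592.5 264.2 111.2] yaw -6.7 | dx 0.03 dy 5.12 dz -0.01 spin 0.1
```

```bash
python3 -m jog '[{"grip":0.8,"dx":0,"dy":3,"dz":0,"spin":0},{"grip":0.8,"dx":0,"dy":5.1,"dz":0,"spin":0},{"grip":0.8,"dx":0,"dy":5.1,"dz":0,"spin":0},{"grip":0.8,"dx":0,"dy":5.1,"dz":0,"spin":0}]' 55
python3 - <<'E'
from h import *
a=snap("top","t5"); b=snap("scene","s5")
A=cv2.resize(a["color"][145:215,200:280,::-1],None,fx=4.9,fy=4.9,interpolation=cv2.INTER_CUBIC)
B=cv2.resize(b["color"][200:260,185:240,::-1],None,fx=7,fy=7,interpolation=cv2.INTER_CUBIC)
im=np.zeros((430,790,3),np.uint8); im[:A.shape[0],:A.shape[1]]=A; im[:B.shape[0],400:400+B.shape[1]]=B; cv2.imwrite("pics/c5.png",im)
p=monitor.read_state()["eef_pos"]; print(p); R=np.array([[.993,.118],[-.118,.993]])
for n,q in dict(hub_top_c=(0,-34.2,6.1),nearL=(-15,-19,6.1),nearR=(-15,-49,6.1),farR=(15,-49,6.1),botR=(-15,-49,-11.9),botL=(-15,-19,-11.9)).items():
    P=[np.r_[p[:2]+R@np.array(q[:2]),p[2]+q[2]]]; print(n,((proj(a,P)-[200,145])*4.9).round(0),((proj(b,P)-[185,200])*7+[400,0]).round(0))
for z in(21,39): 
  P=[[586.7,227.4,z]]; print("shaft cam-est",((proj(a,P)-[200,145])*4.9).round(0),((proj(b,P)-[185,200])*7+[400,0]).round(0))
E
```

```text
clock: 14.9
eef_pos: [593.0, 264.4, 61.3]
eef_rot: [-1.57, -0.001, -0.118]
wrist_force: [-0.5, -0.7, -1.3]
finger_gap: 11.5
[593.04191628 264.42651273  61.5946921 ]
hub_top_c [[132. 117.]] [[634. 144.]]
nearL [[101. 140.]] [[612. 177.]]
nearR [[154. 146.]] [[685. 151.]]
farR [[162.  94.]] [[655. 113.]]
botR [[161. 153.]] [[690. 187.]]
botL [[109. 147.]] [[618. 213.]]
shaft cam-est [[155. 140.]] [[659. 235.]]
shaft cam-est [[148. 133.]] [[654. 201.]]
```

View pics/c5.png

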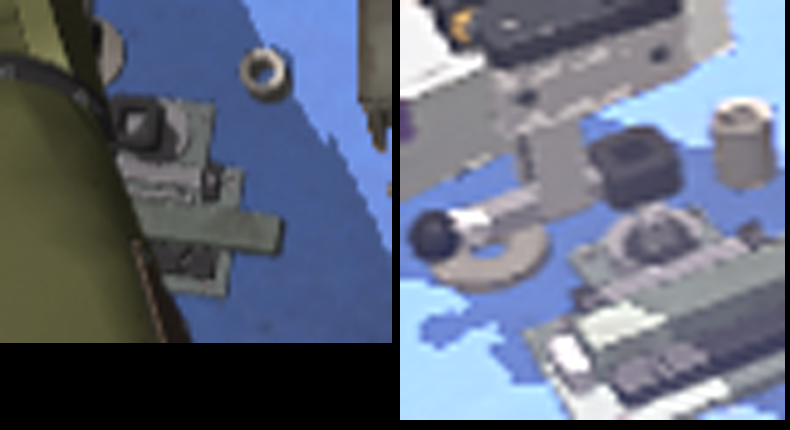

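```bash
python3 - <<'E'
from h import *
a=load("t5"); b=load("s5"); p=monitor.read_state()["eef_pos"];R=np.array([[.993,.118],[-.118,.993]])
A=lambda x,y,z: ray(a,(200+(x+.5)/4.9-.5,145+(y+.5)/4.9-.5),z)[:2].round(1)
B=lambda x,y,z: ray(b,(185+(x-399.5)/7-.5,200+(y+.5)/7-.5),z)[:2].round(1)
z=p[2]+6.1
print("pred bore",(p[:2]+R@[0,-34.2]).round(1),"top hub",A(139.5,123.5,z),"scene hub",B(638,150,z))
for q in((243,168,8),(222,298,8)): print("plate R corners top",A(*q))
for q in((527,330,8),): print("plate L corner scene",B(*q))
print("expect",[(np.array([586.7,227.4])+R@np.array(v)).round(1) for v in((-7,-52),(-85,-52),(-7,62))])
# shaft in scene: bright/dark mask crop
g=cv2.cvtColor(b["color"],cv2.COLOR_RGB2GRAY)[226:242,214:232]; print(g)
E
```

```text
pred bore [589.  230.5] top hub [586.3 227.2] scene hub [587.  231.2]
plate R corners top [573.5 178.7]
plate R corners top [495.8 188.9]
plate L corner scene [585.5 289.7]
expect [array([573.6, 176.6]), array([496.2, 185.8]), array([587.1, 289.8])]
[[ 83  76  77  74  74  73  72  72  72  71  72 105 139 138 137 136 133 126]
 [ 87  75  76  74  73  72  72  70  70  69  90 128 139 135 135 137 136 136]
 [ 94  73  77  71  70  70  71  88 110 117 141 138 137 137 135 136 136 136]
 [126  84  72  70  93 126 154 194 181 156 145 126 122 142 130 136 136 135]
 [140 135 127 130 131 162 189 166 149 160 190 180 128 105 147 136 137 136]
 [137 147 172 187 167 150 177 157 145 106 121 168 183 163 132 141 135 135]
 [146 171 185 169 125 127 135  99 116 113  96 103 156 178 153 144 129 136]
 [161 186 176 136  90 107 119 118 118 115 100  87 129 172 155 162 152 123]
 [181 185 161 101  90 108 122 120 118 118 104  88  86 108 147 147 141 180]
 [142 185 165 104  89  97 121 132  98  89  90  86  89 120 163 182 176 176]
 [141 157 164 107  89  90  90  89  89  88  90 119 157 178 176 172 172 177]
 [146 119 131 151 131  95  87  83  90 127 157 178 175 173 174 161 129 138]
 [151 133 127 129 131 140 179 204 176 177 175 175 170 148 157 161 145 148]
 [157 149 138 148 159 174 173 172 172 175 172 144 145 151 151 152 150 149]
 [132 167 172 173 173 171 172 161 130 139 152 154 155 154 154 155 153 153]
 [186 174 171 173 170 151 156 161 154 156 157 156 155 154 151 154 156 156]]
```

The hub is at (140,124) in the top crop and (638,150) in the scene crop. It lines up with the shaft to within about 2 mm, so I'll lower it gently and watch the force.

```bash
python3 -m jog '[{"grip":0.8,"dx":-0.07,"dy":0.5,"dz":0,"spin":0},{"grip":0.8,"dx":-0.07,"dy":0.8,"dz":0,"spin":0},{"grip":0.8,"dx":-0.07,"dy":1.1,"dz":0,"spin":0},{"grip":0.8,"dx":-0.07,"dy":1.3,"dz":0,"spin":0},{"grip":0.8,"dx":-0.07,"dy":1.5,"dz":0,"spin":0},{"grip":0.8,"dx":-0.07,"dy":1.5,"dz":0,"spin":0}]' 55; python3 -c "
from h import *
s=monitor.read_state();print(s['eef_pos'],s['eef_rot'],s['wrist_force'],s['moment'])"
```

```text
clock: 15.75
eef_pos: [592.2, 263.8, 45.8]
eef_rot: [-1.572, -0.001, -0.118]
wrist_force: [2.0, -4.7, -1.1]
finger_gap: 11.4
[592.21365006 263.75600416  45.8000523 ] [-1.57167402e+00 -9.29350884e-04 -1.18429161e-01] [ 2.0360592  -4.65888601 -1.05130437] [-1.01389764 -0.42485831  0.05132746]
```

```bash
python3 -m jog '[{"grip":0.8,"dx":0.05,"dy":0,"dz":-0.12,"spin":0},{"grip":0.8,"dx":0.05,"dy":0.3,"dz":-0.12,"spin":0},{"grip":0.8,"dx":0.05,"dy":0.6,"dz":-0.12,"spin":0},{"grip":0.8,"dx":0.05,"dy":0.9,"dz":-0.12,"spin":0},{"grip":0.8,"dx":0.05,"dy":0.9,"dz":-0.12,"spin":0}]' 55; python3 -c "
from h import *
s=monitor.read_state();print(s['eef_pos'],s['eef_rot'],s['wrist_force'],s['moment'])"
```

```text
clock: 16.38
eef_pos: [592.0, 262.3, 35.8]
eef_rot: [-1.572, 0.001, -0.119]
wrist_force: [-0.9, -5.9, -0.8]
finger_gap: 11.6
[591.98575302 262.2645232   35.82592196] [-1.57233278e+00  9.34305591e-04 -1.18750863e-01] [-0.91604423 -5.90692644 -0.76532493] [-1.34720218  0.05811038 -0.01438034]
```

```bash
python3 -m jog '[{"grip":0.8,"dx":0,"dy":0,"dz":-0.1,"spin":0},{"grip":0.8,"dx":0,"dy":0.15,"dz":-0.1,"spin":0},{"grip":0.8,"dx":0,"dy":0.3,"dz":-0.1,"spin":0},{"grip":0.8,"dx":0,"dy":0.3,"dz":-0.1,"spin":0}]' 55; python3 - <<'E'
from h import *
s=monitor.read_state();print(s['eef_pos'],s['eef_rot'],s['wrist_force'],s['moment'])
b=snap("scene","s6",(185,195,255,260),9)
E
```

```text
clock: 16.88
eef_pos: [592.0, 262.0, 33.2]
eef_rot: [-1.571, 0.0, -0.119]
wrist_force: [-0.3, -2.9, -2.1]
finger_gap: 11.2
[591.99393374 261.97611589  33.20283006] [-1.57107530e+00  2.94003530e-04 -1.18582356e-01] [-0.28148062 -2.9078026  -2.07435957] [-0.61895584 -0.02819115  0.00143476]
```

View pics/s6.png

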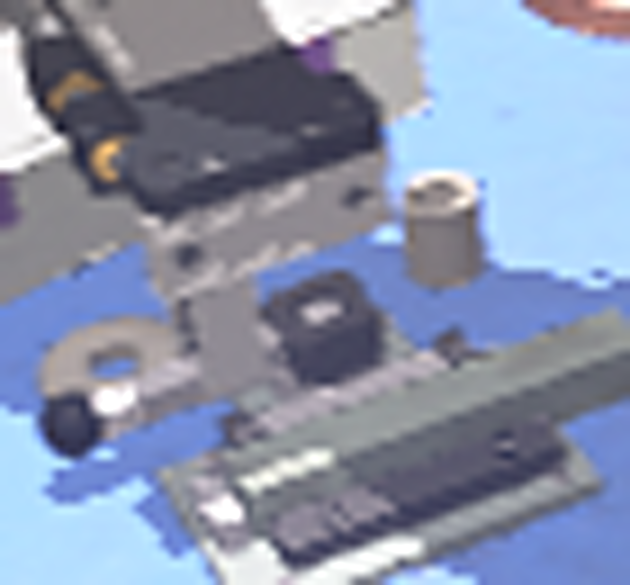

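The shaft's top shows flush in the bore at about (320,310), so the lever is fitted. I'll let it drop home, then regrip the arm.

```bash
python3 -m jog '[{"grip":2,"dx":0,"dy":0,"dz":0,"spin":0},{"grip":2,"dx":0,"dy":0,"dz":0,"spin":0},{"grip":2,"dx":0,"dy":0.05,"dz":0,"spin":0},{"grip":2,"dx":0,"dy":0.05,"dz":0,"spin":0},{"grip":0.8,"dx":0,"dy":0.05,"dz":0,"spin":0},{"grip":0.8,"dx":0,"dy":0.05,"dz":0,"spin":0},{"grip":0.8,"dx":0,"dy":0.05,"dz":0,"spin":0},{"grip":0.8,"dx":0,"dy":0.05,"dz":0,"spin":0},{"grip":0.8,"dx":0,"dy":0.05,"dz":0,"spin":0}]' 40; python3 -c "
from h import *
s=monitor.read_state();print(s['eef_pos'],s['eef_rot'],s['wrist_force'],s['moment'])"
```

```text
clock: 18.05
eef_pos: [592.1, 262.1, 33.0]
eef_rot: [-1.571, 0.0, -0.119]
wrist_force: [-0.1, 0.3, -0.0]
finger_gap: 12.1
[592.08712922 262.09091299  32.95439471] [-1.57078074e+00  2.79517992e-05 -1.18617166e-01] [-0.05415936  0.3011112  -0.03747619] [ 0.0701124  -0.01897074  0.02325417]
```

```bash
python3 -m jog '[{"grip":0.8,"dx":0.3,"dy":0,"dz":-0.01,"spin":5},{"grip":0.8,"dx":0.59,"dy":0,"dz":-0.05,"spin":10},{"grip":0.8,"dx":0.89,"dy":0,"dz":-0.12,"spin":15},{"grip":0.8,"dx":1.17,"dy":0,"dz":-0.21,"spin":20},{"grip":0.8,"dx":1.45,"dy":0,"dz":-0.32,"spin":25},{"grip":0.8,"dx":1.71,"dy":0,"dz":-0.46,"spin":30},{"grip":0.8,"dx":1.96,"dy":0,"dz":-0.62,"spin":35},{"grip":0.8,"dx":2.2,"dy":0,"dz":-0.8,"spin":40},{"grip":0.8,"dx":2.42,"dy":0,"dz":-1,"spin":45},{"grip":0.8,"dx":2.62,"dy":0,"dz":-1.22,"spin":50},{"grip":0.8,"dx":2.62,"dy":0,"dz":-1.22,"spin":50}]' 40; cat >> h.py <<'E'
def feel(cx=588.05,cy=228.1):
    s=monitor.read_state(); p=s["eef_pos"]; f=s["wrist_force"]; r=p[:2]-[cx,cy]; u=r/np.hypot(*r); t=np.array([u[1],-u[0]])
    print("yaw",np.degrees(s["eef_rot"][2]).round(1),"cwturn",(-6.8-np.degrees(s["eef_rot"][2])).round(1),"pos",p.round(1),"r %.1f posang %.1f Ftan %.1f Frad %.1f Fz %.1f Mz %.2f Mz_axis %.3f"%(np.hypot(*r),83.2-np.degrees(np.arctan2(r[1],r[0])),f[:2]@t,f[:2]@u,f[2],s["moment"][2],s["moment"][2]+(r[0]*f[1]-r[1]*f[0])/1000))
E
python3 -c "
from h import *
feel()"
```

```text
clock: 19.42
eef_pos: [615.9, 247.0, 32.8]
eef_rot: [-1.572, 0.001, -0.992]
wrist_force: [-5.5, 1.3, 2.3]
finger_gap: 11.4
yaw -56.9 cwturn 50.1 pos [615.9 247.   32.8] r 33.7 posang 49.0 Ftan -4.2 Frad -3.8 Fz 2.3 Mz -0.01 Mz_axis 0.125
```

```bash
python3 -m jog '[{"grip":0.8,"dx":0.3,"dy":0,"dz":-0.01,"spin":5},{"grip":0.8,"dx":0.59,"dy":0,"dz":-0.05,"spin":10},{"grip":0.8,"dx":0.89,"dy":0,"dz":-0.12,"spin":15},{"grip":0.8,"dx":0.89,"dy":0,"dz":-0.12,"spin":15}]' 40; python3 -c "
from h import *
feel()";  python3 -m jog '[{"grip":0.8,"dx":0.3,"dy":0,"dz":-0.01,"spin":5},{"grip":0.8,"dx":0.59,"dy":0,"dz":-0.05,"spin":10},{"grip":0.8,"dx":0.59,"dy":0,"dz":-0.05,"spin":10}]' 40;  python3 -c "
from h import *
feel()"
```

```text
clock: 19.92
eef_pos: [619.7, 239.1, 32.7]
eef_rot: [-1.573, 0.001, -1.254]
wrist_force: [-6.6, 2.8, 2.8]
finger_gap: 11.5
yaw -71.9 cwturn 65.1 pos [619.7 239.1  32.7] r 33.5 posang 63.9 Ftan -4.8 Frad -5.4 Fz 2.8 Mz 0.06 Mz_axis 0.218
clock: 20.3
eef_pos: [621.0, 233.5, 32.8]
eef_rot: [-1.573, 0.001, -1.429]
wrist_force: [-5.6, 4.4, 1.9]
finger_gap: 11.4
yaw -81.9 cwturn 75.1 pos [621.  233.5  32.8] r 33.4 posang 73.9 Ftan -5.2 Frad -4.8 Fz 1.9 Mz 0.06 Mz_axis 0.229
```

```bash
F='from h import *
feel()'; python3 -m jog '[{"grip":0.8,"dx":0.3,"dy":0,"dz":-0.01,"spin":5},{"grip":0.8,"dx":0.3,"dy":0,"dz":-0.01,"spin":5}]' 40 >/dev/null; python3 -c "$F";  python3 -m jog '[{"grip":0.8,"dx":0.3,"dy":0,"dz":-0.01,"spin":5},{"grip":0.8,"dx":0.3,"dy":0,"dz":-0.01,"spin":5}]' 40 >/dev/null;  python3 -c "$F"; python3 -m jog '[{"grip":0.8,"dx":0.3,"dy":0,"dz":-0.01,"spin":5},{"grip":0.8,"dx":0.3,"dy":0,"dz":-0.01,"spin":5}]' 40 >/dev/null;  python3 -c "$F"
```

```text
yaw -86.9 cwturn 80.1 pos [621.3 230.6  32.8] r 33.4 posang 78.9 Ftan -3.7 Frad -5.9 Fz 1.3 Mz 0.08 Mz_axis 0.201
yaw -91.9 cwturn 85.1 pos [621.3 227.7  32.8] r 33.3 posang 83.9 Ftan -4.0 Frad -6.5 Fz 1.8 Mz -0.03 Mz_axis 0.105
yaw -96.8 cwturn 90.0 pos [621.1 224.8  32.8] r 33.3 posang 88.9 Ftan -4.1 Frad -6.2 Fz 2.5 Mz 0.06 Mz_axis 0.193
```

```bash
F='from h import *
feel()'; python3 -m jog '[{"grip":0.8,"dx":0.3,"dy":0,"dz":-0.01,"spin":5},{"grip":0.8,"dx":0.3,"dy":0,"dz":-0.01,"spin":5}]' 40 >/dev/null; python3 -c "$F";  python3 -m jog '[{"grip":0.8,"dx":0,"dy":0,"dz":0,"spin":0}]' 40 >/dev/null;  python3 -c "$F"; python3 -m jog '[{"grip":0.8,"dx":0.3,"dy":0,"dz":-0.01,"spin":5},{"grip":0.8,"dx":0.3,"dy":0,"dz":-0.01,"spin":5}]' 40 >/dev/null;  python3 -c "$F";  python3 -m jog '[{"grip":0.8,"dx":0,"dy":0,"dz":0,"spin":0}]' 40 >/dev/null;  python3 -c "$F"
```

```text
yaw -101.8 cwturn 95.0 pos [620.7 221.9  32.8] r 33.2 posang 93.9 Ftan -5.3 Frad -7.3 Fz 1.4 Mz 0.12 Mz_axis 0.293
yaw -101.8 cwturn 95.0 pos [620.7 222.   32.8] r 33.2 posang 93.8 Ftan -4.1 Frad -7.3 Fz 1.3 Mz 0.15 Mz_axis 0.288
yaw -106.8 cwturn 100.0 pos [620.  219.2  32.8] r 33.2 posang 98.8 Ftan -4.9 Frad -6.7 Fz 1.2 Mz 0.14 Mz_axis 0.302
yaw -106.8 cwturn 100.0 pos [620.  219.2  32.8] r 33.2 posang 98.8 Ftan -5.3 Frad -6.6 Fz 0.6 Mz 0.14 Mz_axis 0.321
```

Torque about the cam axis rose from about 0.2 to 0.31 N m. With about 7 mm of jaw travel against a gap of about 5 mm, that suggests the pad is in by 2–2.5 mm. I'll release, clear the view and check.

```bash
python3 -m jog '[{"grip":2.2,"dx":0,"dy":0,"dz":0,"spin":0},{"grip":2.2,"dx":0,"dy":0,"dz":0,"spin":0},{"grip":2.2,"dx":0,"dy":0,"dz":0,"spin":0},{"grip":2.2,"dx":0,"dy":-1,"dz":0,"spin":0},{"grip":2.2,"dx":0,"dy":-3,"dz":0,"spin":0},{"grip":2.2,"dx":0,"dy":-15,"dz":0,"spin":0},{"grip":2.2,"dx":0,"dy":-30,"dz":0,"spin":0},{"grip":2.2,"dx":0,"dy":-30,"dz":0,"spin":0},{"grip":2.2,"dx":0,"dy":-30,"dz":0,"spin":0},{"grip":2.2,"dx":0,"dy":-30,"dz":0,"spin":0},{"grip":2.2,"dx":0,"dy":-30,"dz":0,"spin":0},{"grip":2.2,"dx":35.5,"dy":-30,"dz":-7,"spin":0},{"grip":2.2,"dx":35.5,"dy":-30,"dz":-7,"spin":0},{"grip":2.2,"dx":35.5,"dy":-30,"dz":-7,"spin":0},{"grip":2.2,"dx":35.5,"dy":-30,"dz":-7,"spin":0},{"grip":2.2,"dx":35.5,"dy":-30,"dz":-7,"spin":0},{"grip":2.2,"dx":35.5,"dy":-30,"dz":-7,"spin":0},{"grip":2.2,"dx":35.5,"dy":-30,"dz":-7,"spin":0}]' 40
python3 - <<'E'
from h import *
a=snap("top","t7"); b=snap("scene","s7")
A=cv2.resize(a["color"][145:215,200:265,::-1],None,fx=6,fy=6,interpolation=cv2.INTER_CUBIC)
B=cv2.resize(b["color"][205:265,185:250,::-1],None,fx=6,fy=6,interpolation=cv2.INTER_CUBIC)
im=np.zeros((430,790,3),np.uint8); im[:A.shape[0],:A.shape[1]]=A; im[:B.shape[0],395:395+B.shape[1]]=B; cv2.imwrite("pics/c7.png",im)
E
```

```text
clock: 24.05
eef_pos: [449.8, -103.5, 332.3]
eef_rot: [-1.572, -0.0, -1.868]
wrist_force: [0.2, -0.0, 0.4]
finger_gap: 21.8
```

View pics/c7.png

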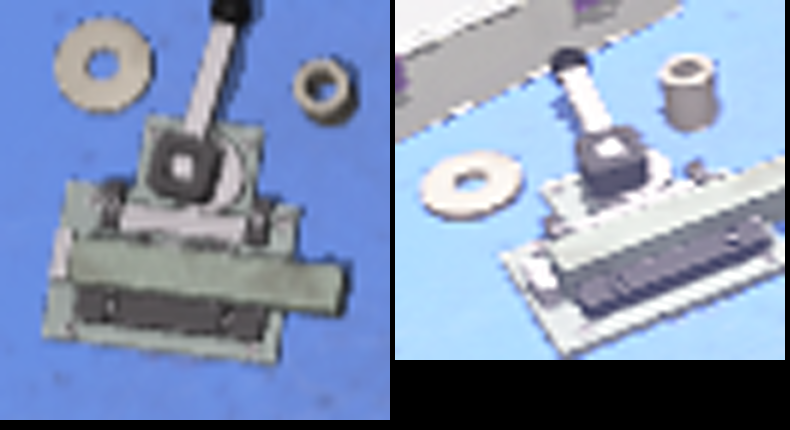

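```bash
python3 - <<'E'
from h import *
o=np.array([586.7,227.]); R=np.array([[.993,.118],[-.118,.993]]); c=load("t7")
def L(x,y,z): return (R.T@(ray(c,(200+(x+.5)/6-.5,145+(y+.5)/6-.5),z)[:2]-o)).round(1)
for n,q in dict(stR1=(350,263,30),stR2=(342,317,30),stL1=(76,238,30),stL2=(70,284,30),stop=(68,258,22),fenceNearL=(75,315,19),fenceNearR=(263,338,19),plTL=(67,183,8),plTR=(298,208,8),plBR=(278,361,8),plBL=(43,336,8),hub=(184,165,39),ball=(232,8,30),padL=(124,232,19),padR=(245,247,19),flange=(103,65,6),bush=(322,86,30)).items(): print(n,L(*q))
# brightness profile across stick/pad along holder x, at local y=-5..5
g=cv2.cvtColor(c["color"],cv2.COLOR_RGB2GRAY).astype(np.float32)
xs=np.arange(-80,-14,1.5); pr=[]
for x in xs:
    v=[]
    for y in range(-20,16,3):
        p=proj(c,[np.r_[o+R@np.array([x,y]),22]])[0]; v.append(cv2.getRectSubPix(g,(1,1),(float(p[0]),float(p[1])))[0,0])
    pr.append(np.mean(v))
print([(float(x),int(v)) for x,v in zip(xs,pr)])
E
```

```text
stR1 [-36.3 -82.6]
stR2 [-62.4 -82.5]
stL1 [-39.1  48. ]
stL2 [-61.3  47.3]
stop [-47.7  52.5]
fenceNearL [-74.1  45.7]
fenceNearR [-74.9 -44.7]
plTL [-8.9 62.9]
plTR [ -8.5 -49.9]
plBR [-83.5 -51.2]
plBL [-84.3  62.3]
hub [-0.1  0.3]
ball [80.9 -8.6]
padL [-31.6  28.8]
padR [-32.3 -29.7]
flange [51.8 55.4]
bush [ 47.5 -57.1]
[(-80.0, 150), (-78.5, 129), (-77.0, 96), (-75.5, 77), (-74.0, 81), (-72.5, 84), (-71.0, 82), (-69.5, 81), (-68.0, 81), (-66.5, 82), (-65.0, 83), (-63.5, 81), (-62.0, 80), (-60.5, 88), (-59.0, 105), (-57.5, 130), (-56.0, 153), (-54.5, 159), (-53.0, 159), (-51.5, 158), (-50.0, 158), (-48.5, 157), (-47.0, 157), (-45.5, 157), (-44.0, 157), (-42.5, 156), (-41.0, 155), (-39.5, 150), (-38.0, 141), (-36.5, 126), (-35.0, 115), (-33.5, 114), (-32.0, 122), (-30.5, 139), (-29.0, 161), (-27.5, 181), (-26.0, 188), (-24.5, 188), (-23.0, 185), (-21.5, 178), (-20.0, 167), (-18.5, 146), (-17.0, 131), (-15.5, 129)]
```

```bash
python3 - <<'E'
from h import *
o=np.array([586.7,227.]); R=np.array([[.993,.118],[-.118,.993]])
xs=np.arange(-66,-8,1.)
for n in("top0","t7"):
    c=load(n); g=cv2.cvtColor(c["color"],cv2.COLOR_RGB2GRAY).astype(np.float32); pr=[]
    for x in xs:
        q=proj(c,[np.r_[o+R@np.array([x,y]),19] for y in range(-20,21,2)]).astype(np.float32)
        pr.append(cv2.remap(g,q[:,0],q[:,1],cv2.INTER_LINEAR).mean())
    print(n,[(int(x),int(v)) for x,v in zip(xs,pr)])
E
```

```text
top0 [(-66, 86), (-65, 86), (-64, 87), (-63, 89), (-62, 93), (-61, 101), (-60, 113), (-59, 127), (-58, 141), (-57, 156), (-56, 167), (-55, 172), (-54, 172), (-53, 172), (-52, 172), (-51, 172), (-50, 172), (-49, 172), (-48, 172), (-47, 172), (-46, 172), (-45, 172), (-44, 171), (-43, 171), (-42, 171), (-41, 171), (-40, 171), (-39, 170), (-38, 167), (-37, 162), (-36, 157), (-35, 154), (-34, 151), (-33, 151), (-32, 155), (-31, 163), (-30, 163), (-29, 152), (-28, 135), (-27, 126), (-26, 129), (-25, 136), (-24, 145), (-23, 158), (-22, 175), (-21, 189), (-20, 195), (-19, 195), (-18, 194), (-17, 192), (-16, 188), (-15, 180), (-14, 169), (-13, 153), (-12, 136), (-11, 121), (-10, 114), (-9, 111)]
t7 [(-66, 82), (-65, 83), (-64, 82), (-63, 80), (-62, 79), (-61, 82), (-60, 89), (-59, 100), (-58, 114), (-57, 132), (-56, 149), (-55, 158), (-54, 160), (-53, 159), (-52, 159), (-51, 159), (-50, 158), (-49, 158), (-48, 158), (-47, 157), (-46, 157), (-45, 157), (-44, 157), (-43, 157), (-42, 157), (-41, 156), (-40, 153), (-39, 149), (-38, 144), (-37, 134), (-36, 123), (-35, 114), (-34, 110), (-33, 110), (-32, 115), (-31, 124), (-30, 137), (-29, 151), (-28, 167), (-27, 181), (-26, 187), (-25, 188), (-24, 187), (-23, 186), (-22, 183), (-21, 178), (-20, 172), (-19, 162), (-18, 148), (-17, 135), (-16, 133), (-15, 132), (-14, 123), (-13, 110), (-12, 101), (-11, 97), (-10, 96), (-9, 96)]
```

The jaw moved only about 5.5 mm between the two pictures, so the pad may be pressed in by only about 1 mm. The lever sits on the shoulder and the stick is at the stop. I'll go back and turn about 10° more.

```bash
python3 -m jog '[{"grip":2.4,"dx":-35.5,"dy":0,"dz":7,"spin":0},{"grip":2.4,"dx":-35.5,"dy":0,"dz":7,"spin":0},{"grip":2.4,"dx":-35.5,"dy":0,"dz":7,"spin":0},{"grip":2.4,"dx":-35.5,"dy":0,"dz":7,"spin":0},{"grip":2.4,"dx":-35.5,"dy":0,"dz":7,"spin":0},{"grip":2.4,"dx":-35.5,"dy":0,"dz":7,"spin":0},{"grip":2.4,"dx":-35.5,"dy":0,"dz":7,"spin":0},{"grip":2.4,"dx":-35.5,"dy":0,"dz":7,"spin":0},{"grip":2.4,"dx":-35.5,"dy":10,"dz":7,"spin":0},{"grip":2.4,"dx":-35.5,"dy":20,"dz":7,"spin":0},{"grip":2.4,"dx":-35.5,"dy":24,"dz":7,"spin":0},{"grip":2.4,"dx":-35.5,"dy":24,"dz":7,"spin":0},{"grip":2.4,"dx":-35.5,"dy":24,"dz":7,"spin":0}]' 40
python3 -c "
from h import *
go(620,219.2,33,-106.8)"
```

```text
clock: 25.78
eef_pos: [619.0, 216.9, 90.1]
eef_rot: [-1.576, -0.003, -1.865]
wrist_force: [0.5, -0.3, 0.5]
finger_gap: 23.9
from [619.  216.9  90.1] yaw -106.8 | dx -0.25 dy 5.71 dz 0.03 spin -0.0
```

```bash
F='from h import *
feel()'; python3 -m jog '[{"grip":2.4,"dx":0,"dy":0,"dz":0,"spin":0},{"grip":2.4,"dx":0,"dy":3,"dz":0,"spin":0},{"grip":2.4,"dx":0,"dy":6,"dz":0,"spin":0},{"grip":2.4,"dx":0,"dy":6,"dz":0,"spin":0},{"grip":2.4,"dx":0,"dy":6,"dz":0,"spin":0}]' 40 >/dev/null; python3 -c "$F"; python3 -m jog '[{"grip":0.8,"dx":0,"dy":0,"dz":0,"spin":0},{"grip":0.8,"dx":0,"dy":0,"dz":0,"spin":0},{"grip":0.8,"dx":0,"dy":0,"dz":0,"spin":0},{"grip":0.8,"dx":0,"dy":0,"dz":0,"spin":0},{"grip":0.8,"dx":0,"dy":0,"dz":0,"spin":0}]' 40;  python3 -c "$F"
```

```text
yaw -106.8 cwturn 100.0 pos [622.2 218.4  36. ] r 35.5 posang 99.0 Ftan 0.2 Frad 0.1 Fz 0.7 Mz 0.01 Mz_axis -0.001
clock: 27.02
eef_pos: [622.2, 218.8, 34.8]
eef_rot: [-1.568, 0.003, -1.864]
wrist_force: [4.1, 3.2, 6.2]
finger_gap: 11.4
yaw -106.8 cwturn 100.0 pos [622.2 218.8  34.8] r 35.4 posang 98.4 Ftan -4.2 Frad 3.1 Fz 6.2 Mz 0.15 Mz_axis 0.293
```

```bash
F='from h import *
feel()'; python3 -m jog '[{"grip":0.8,"dx":0.3,"dy":0,"dz":-0.01,"spin":5},{"grip":0.8,"dx":0.3,"dy":0,"dz":-0.01,"spin":5},{"grip":0.8,"dx":0.3,"dy":0,"dz":-0.01,"spin":5}]' 40 >/dev/null;  python3 -c "$F"; python3 -m jog '[{"grip":0.8,"dx":0,"dy":0,"dz":0,"spin":0}]' 40 >/dev/null;  python3 -c "$F"
```

```text
yaw -111.8 cwturn 105.0 pos [621.2 215.9  34.8] r 35.3 posang 103.3 Ftan -4.6 Frad 2.7 Fz 6.0 Mz 0.13 Mz_axis 0.297
yaw -111.8 cwturn 105.0 pos [621.2 215.9  34.7] r 35.3 posang 103.4 Ftan -5.2 Frad 2.3 Fz 6.8 Mz 0.16 Mz_axis 0.341
```

```bash
F='from h import *
feel()'; python3 -m jog '[{"grip":0.8,"dx":0.3,"dy":0,"dz":-0.01,"spin":5},{"grip":0.8,"dx":0.3,"dy":0,"dz":-0.01,"spin":5},{"grip":0.8,"dx":0.3,"dy":0,"dz":-0.01,"spin":5}]' 40 >/dev/null;  python3 -c "$F"; python3 -m jog '[{"grip":0.8,"dx":0,"dy":0,"dz":0,"spin":0}]' 40 >/dev/null;  python3 -c "$F"; python3 -m jog '[{"grip":0.8,"dx":0,"dy":0,"dz":0,"spin":0}]' 40 >/dev/null;  python3 -c "$F"
```

```text
yaw -116.8 cwturn 110.0 pos [620.1 213.2  34.8] r 35.3 posang 108.2 Ftan -5.2 Frad 1.5 Fz 6.1 Mz 0.26 Mz_axis 0.447
yaw -116.8 cwturn 110.0 pos [620.1 213.2  34.8] r 35.3 posang 108.2 Ftan -4.7 Frad 1.2 Fz 6.2 Mz 0.20 Mz_axis 0.364
yaw -116.8 cwturn 110.0 pos [620.1 213.2  34.8] r 35.3 posang 108.2 Ftan -4.8 Frad 2.3 Fz 6.1 Mz 0.21 Mz_axis 0.379
```

```bash
python3 -m jog '[{"grip":2.2,"dx":0,"dy":0,"dz":0,"spin":0},{"grip":2.2,"dx":0,"dy":0,"dz":0,"spin":0},{"grip":2.2,"dx":0,"dy":0,"dz":0,"spin":0},{"grip":2.2,"dx":0,"dy":-1,"dz":0,"spin":0},{"grip":2.2,"dx":0,"dy":-3,"dz":0,"spin":0},{"grip":2.2,"dx":0,"dy":-15,"dz":0,"spin":0},{"grip":2.2,"dx":0,"dy":-30,"dz":0,"spin":0},{"grip":2.2,"dx":0,"dy":-30,"dz":0,"spin":0},{"grip":2.2,"dx":0,"dy":-30,"dz":0,"spin":0},{"grip":2.2,"dx":0,"dy":-30,"dz":0,"spin":0},{"grip":2.2,"dx":0,"dy":-30,"dz":0,"spin":0},{"grip":2.2,"dx":36,"dy":-30,"dz":-0.8,"spin":0},{"grip":2.2,"dx":36,"dy":-30,"dz":-0.8,"spin":0},{"grip":2.2,"dx":36,"dy":-30,"dz":-0.8,"spin":0},{"grip":2.2,"dx":36,"dy":-30,"dz":-0.8,"spin":0},{"grip":2.2,"dx":36,"dy":-30,"dz":-0.8,"spin":0},{"grip":2.2,"dx":36,"dy":-30,"dz":-0.8,"spin":0},{"grip":2.2,"dx":36,"dy":-30,"dz":-0.8,"spin":0},{"grip":2.2,"dx":36,"dy":-30,"dz":-0.8,"spin":0}]' 40
python3 - <<'E'
from h import *
a=snap("top","t8"); b=snap("scene","s8")
A=cv2.resize(a["color"][145:215,200:265,::-1],None,fx=6,fy=6,interpolation=cv2.INTER_CUBIC)
B=cv2.resize(b["color"][205:265,185:250,::-1],None,fx=6,fy=6,interpolation=cv2.INTER_CUBIC)
im=np.zeros((430,790,3),np.uint8); im[:A.shape[0],:A.shape[1]]=A; im[:B.shape[0],395:395+B.shape[1]]=B; cv2.imwrite("pics/c8.png",im)
o=np.array([586.7,227.]); R=np.array([[.993,.118],[-.118,.993]])
xs=np.arange(-64,-8,.25)
for n in("top0","t7","t8"):
    c=load(n); g=cv2.cvtColor(c["color"],cv2.COLOR_RGB2GRAY).astype(np.float32); pr=[]
    for x in xs:
        q=proj(c,[np.r_[o+R@np.array([x,y]),19] for y in range(-20,21,1)]).astype(np.float32)
        pr.append(cv2.remap(g,q[:,0],q[:,1],cv2.INTER_CUBIC).mean())
    pr=np.array(pr); d=np.gradient(pr); m=xs>-33; print(n,"jaw bar rise",xs[m][np.argmax(d[m])],"fall",xs[m][np.argmin(d[m])],"bright>150:",xs[m][pr[m]>150][[0,-1]])
E
```

```text
clock: 30.52
eef_pos: [449.2, -104.8, 332.4]
eef_rot: [-1.572, 0.0, -2.039]
wrist_force: [-0.1, 0.0, -0.2]
finger_gap: 22.2
top0 jaw bar rise -22.5 fall -12.75 bright>150: [-32.75 -13.  ]
t7 jaw bar rise -28.75 fall -18.75 bright>150: [-29.   -18.25]
t8 jaw bar rise -29.75 fall -19.0 bright>150: [-30.   -18.75]
```

View pics/c8.png

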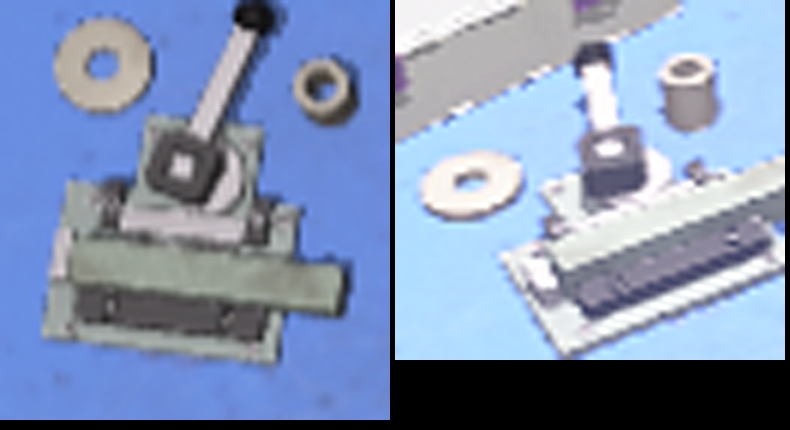

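```bash
python3 - <<'E'
from h import *
o=np.array([586.7,227.]); R=np.array([[.993,.118],[-.118,.993]])
def edge(c,xr,z,lo,hi):
    ys=np.arange(lo,hi,.25); im=c["color"].astype(np.float32); pr=[]
    for y in ys:
        q=proj(c,[np.r_[o+R@np.array([x,y]),z] for x in xr]).astype(np.float32)
        pr.append(cv2.remap(im,q[:,0],q[:,1],cv2.INTER_CUBIC).reshape(-1,3).mean(0))
    pr=np.array(pr)[:,0]-np.array(pr)[:,2]  # red minus blue: bench is blue
    d=cv2.GaussianBlur(np.gradient(pr).reshape(-1,1),(1,9),2).ravel(); return ys[np.argmax(abs(d))]
for n in("t8","t7","s8"):
    c=load(n)
    print(n,"stick end",edge(c,np.arange(-55,-43,1),30,-92,-70),"plate R",edge(c,np.arange(-83,-78,1),8,-62,-42),"plate L",edge(c,np.arange(-80,-65,1),8,52,72))
E
```

```text
t8 stick end -84.0 plate R -51.25 plate L 63.75
t7 stick end -84.0 plate R -51.25 plate L 63.75
s8 stick end -77.75 plate R -48.5 plate L 65.75
```

```bash
python3 -c "
from h import *
print(ticket.sign_off(), monitor.read_state()['clock'])"
```

```text
the job is handed in; nothing more can be done
the job is handed in; nothing more can be done
```

The job is handed in after about 31 s of the 72 s. The stick is clamped in the nest and the lever is left on the shaft. No verdict is reported, and two of my checks are estimates rather than direct readings.

**What I did:**
- I laid the stick in the nest beside the end stop.
- I fitted the lever pointing to the flange side and let it drop home on the shaft.
- I swung it clockwise about 100°, released it and checked. The pad looked pressed in only slightly, so I turned it to about 110°.
- I then let go and moved the arm clear. The bush and flange look unmoved. I did not re-check the driver, clipper or hex key; I never went near them apart from passing the clipper while picking up the stick.

**Last checks:**
- **Lever:** in the last picture the hub sits on the shaft, with the shaft's top showing in the bore.
- **Stick:** it lies flat against the fence.
- **Pad:** it cannot be seen directly. The picture puts it in by about 2 mm. The torque on the cam, which rose from about 0.2 to 0.37 N m, puts it at 2–3 mm. The allowed range is 1–4 mm.
- **Stick end:** the two cameras disagree. The stick's centre reads about y = -16.3 mm in the scene view and -17 to -18.7 mm in the top view. An automatic edge reading of the top view gave -20.2 mm, outside the limits, but I think it took in the stick's end face.

I take the centre as about -17 mm, within the -20 to -12 mm limits. That means the end is probably about 2 mm short of the stop, not touching it. I left it there because moving the clamped stick risked overloading the pad.

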